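# Park the turntable by its shaft flat and hold the string pulley on it for the set screw

### The job

Take the bare upright shaft of the rotation apparatus between the fingers, square on its flat, and turn it by that grip until the turntable's notch drops onto the sprung roller of the catch. Then fetch the stepped pulley and slip it over the shaft, wide step down, with its set screw pointing squarely at the flat and the turntable still parked in the catch. Finish while holding the pulley there, clear above the turntable with the string groove of the wide step level with the top of the guide wheel, ready for a partner to tighten the screw; leave the beaker, brass mass and bottle alone.

Things in the scene. Friction and masses are not known exactly. Their poses are not given: they have to be found in the camera images.
- stand: fixed grey cast stand: three low legs (147 mm from the axis, 21 mm high, brass foot screws to 27 mm) and a bearing housing. Origin on the bench on the shaft's vertical axis; x points along the front leg, which carries the catch (dark block 108 to 134 mm out, 26 mm wide, top 57 mm high). The guide wheel is on the rear right leg, 120 degrees clockwise of the front leg from above
- turntable (a joint): angle of turntable and shaft, rad: 0 with the notch on the catch roller, growing counter-clockwise from above. Turns without end stops (drag about 0.03 N m), stays where left. Within 0.3 rad of 0 a lobe must be pushed past the roller (about 0.1 N m); within 0.1 rad the roller draws it to 0 and holds it
- shaft_top (a point): centre of the top of the upright steel shaft, 124 mm above the bench, on the axis; its x axis points the way the flat faces and turns with the shaft. The shaft is 20 mm thick, round but for one flat, top edge bevelled over 3.5 mm; it rises from a dark boss (radius 20 mm, top 62 mm high) on the turntable
- shaft_flat: the bright milled flat of the shaft, facing its own x axis: a plane 6 mm from the axis (so 16 mm thick across the flat, 20 mm elsewhere), 16 mm wide, from 68 to 120 mm above the bench. Origin on the shaft axis at bench height
- notch (a point): the turntable's notch: roller seat between two dark rounded rim lobes (reaching 84 mm out), 87.4 mm from the axis, 50 mm above the bench, on the side the flat faces; a red line on the disc leads to it. The turntable is a grey metal disc of 75 mm radius, 46 to 54 mm above the bench
- catch_roller (a point): centre of the catch's yellow roller (radius 8 mm, about 87 mm from the axis along the stand's x axis, 50 mm above the bench); a spring presses it towards the axis with 1 to 2 N and it yields outwards up to 7 mm
- pulley: loose aluminium stepped pulley, 46 mm high, about 0.17 kg, wide step down. Origin in the middle of its underside, z up the bore. Wide step radius 30 mm (0 to 9 mm high), second step radius 24 mm (9 to 18), plain hub radius 16 mm (18 to 46: grip it here). Through bore 22 mm. The set screw points along its x axis: a black thumb head 12 mm thick, 19 to 29 mm from the bore's axis
- screw_tip (a point): inner end (5 mm thick) of the set screw: it stands into the bore, 7.2 mm from the bore's axis along the pulley's x axis, 34 mm above its underside, so the pulley passes fully down the shaft only with the screw over the flat
- pulley_groove (a point): middle of the wide step's string groove, on the bore's axis, 4.5 mm above the underside
- guide_top (a point): top of the groove of the white guide wheel (radius 20 mm, upright, on a dark bracket), 74.5 mm above the bench: the height of the string. Axes as the stand's
- beaker: clear plastic beaker, radius 38 mm, 95 mm high, bystander; origin under its centre
- brass_mass: brass mass with a knob, radius 26 mm, 52 mm high, bystander; origin under its centre
- bottle: amber jar with a black cap, radius 34 mm, 110 mm high, bystander; origin under its centre

How it is judged:
By the outcome, as a careful person would: the job done as asked, in the order asked, and still so for the second after the job is handed in, while the arm keeps its last pose, push and grip.
It also fails if it takes over 61 s, if anything falls off the work surface, if the arm or the gripper's body presses on something with over 40 N, if the wrist force passes 120 N, or if a joint passes its speed limit or range.

### The arm

A 6-joint arm with a two-finger parallel gripper is mounted at the origin on the work surface. World frame = base frame: x ahead of the robot, y to its left, z up, the work surface at z = 0. Lengths are in m, angles in rad, forces in N, time in s.
With the tool pointing down it reaches from about 0.225 to 0.875 m from the base axis. Payload 3.4 kg.
Tool frame: the origin (TCP) lies on the mounting face of the last link; the fingertips stand 173 mm ahead of it and the grasp point (between the pads) lies 155 mm ahead of it; y points along the fingers, x is the direction in which the jaws open and shut, and the axes are right-handed (so a half turn about y gives the same grasp; the last joint's range is limited). The gripper opens to 85 mm and grips with 20 to 120 N. Pads are 22 mm wide; open, the fingers measure 114 mm over their backs; the gripper's body (76 mm by 85 mm) begins 54 mm behind the grasp point. The pads swing forward as they close: fully open they stand 13 mm farther back than shut.
Start: joints at [-1.322, 0.276, 1.505, -0, 1.361, -0.121], TCP at [0.208, -0.536, 0.405] pointing down, gripper open.
Joint ranges: [-2.89, 2.89], [-0.75, 2.08], [0.22, 2.7], [-1.18, 4.32], [0.11, 2.71], [-2.7, 2.7]. Speed limits (rad/s): [2.57, 2.57, 3.14, 3.14, 3.14, 3.14].

### API

Orientations are given as a unit quaternion [w, x, y, z].
In Python, from rig import manip, vision, ticket gives the robot as it stands.
- The arm moves only by the tool arm_command, never from a script. Its argument "increments" is one flat list of numbers, 7 for each row, row after row: the turn, a rotation vector about the tool's x, y, z in rad, then the shift along the tool's x, y, z in cm, then the closure, from 0 (fully open) to 1 (shut). In form: [wx, wy, wz, tx, ty, tz, hand, wx, wy, wz, tx, ty, tz, hand, ...]. A call has 1 to 8 rows; each row shifts and turns the commanded pose from where the row before left it, along the tool's axes as they then stand; what a row does not reach is not made up. A row lasts 1/8 s, in which the tool goes at most 62.5 mm and 10.7 degrees, less where a joint would pass 70% of its speed; a pose out of reach is approached as far as the arm can. A call is refused whole if a number of a shift passes 6.25 or a number of a turn 0.188, either way. A call with a gripper value outside its range is refused whole. The fingers move at their own pace and stop on an object; "grip_force" is the grip in N (left out, the last holds). Time passes only in rows, so rows that do not move let the fingers close. It gives the time, the measured TCP pose, the force and the opening at its end, in the units of the state.
- manip.get_state(): the state, without advancing time (a new reading comes with each control period).
- vision.get_image(name): name is "scene" or "top"; returns the picture (420x560x3 uint8, red, green, blue); there is no depth.
- vision.camera_params(name): a dict with "vfov" (degrees; the focal length in pixels is half the picture's height over the tangent of half this angle, whatever the lens; pixels are square), "cx", "cy" (the principal point, pixels), "distortion" ([k1, k2, p1, p2, k3] as OpenCV has them; the pictures are not rectified), "R" (3x3) and "t" (3): a world point X has camera coordinates R X + t. Camera axes: x right, y down, z forward; pixel columns grow to the right and rows downward; lengths in m; the calibration is good to about 2 mm. A picture is of the moment at which its call begins. camera_params takes no time and is no camera call.
- ticket.sign_off(): hands the job in, once; it reports no verdict.
The state is a dict: "clock": time; "qpos": joint angles; "qd": joint speeds; "effort": joint torques, N m; "position": TCP position; "ee_rot": TCP orientation; "contact_force": force on the tool from outside, world axes, zero at the start; "moment": the same for the moment, N m; "width": finger opening in m.
Only numpy, scipy, OpenCV 4.12 (cv2) and the standard library are available. Lean on these libraries where they do the work, as an engineer would, in place of code of your own. Each camera call takes 0.05 s, during which the arm holds its last target.

## Working session

There is one attempt and no reset: what is moved stays moved. The work goes in short steps, Python scripts to look and compute and a tool call to move; the robot and the scene stay as the last step left them, time stands still between calls to the robot, and variables do not carry over. Pictures are saved under pics/ and viewed, and the job is handed in when it is done.

Besides the shell and the picture viewer there is one more tool, called after ">>>" as name(argument=value, ...), one argument or row to a line, values as JSON. arm_command: Moves the arm, as the interface text tells. Its arguments: {"type":"object","properties":{"increments":{"type":"array"},"grip_force":{"type":"number"}},"required":["increments"]}

```bash
ls; mkdir -p pics; python3 - <<'E'
from rig import manip, vision, ticket
import cv2,numpy as np
np.set_printoptions(precision=4,suppress=True)
for n in("scene","top"):
    im=vision.get_image(n); cv2.imwrite(f"pics/{n}0.png",im[...,::-1]); print(n,vision.camera_params(n))
print(manip.get_state())
E
```

```text
pics
scene {'vfov': 56.15353823375841, 'cx': 281.28369627192336, 'cy': 203.94552402064872, 'distortion': array([-0.0887,  0.    ,  0.    ,  0.    ,  0.    ]), 'R': array([[ 0.3501,  0.9366, -0.0115],
       [ 0.7924, -0.3027, -0.5296],
       [-0.4996,  0.1763, -0.8482]]), 't': array([-0.1459, -0.3929,  1.3235])}
top {'vfov': 52.417439338813686, 'cx': 273.51160558080807, 'cy': 213.11032615159047, 'distortion': array([-0.0127,  0.    ,  0.    ,  0.    ,  0.    ]), 'R': array([[-0.0779, -0.997 ,  0.0034],
       [-0.9703,  0.075 , -0.2299],
       [ 0.2289, -0.0212, -0.9732]]), 't': array([-0.0174,  0.5861,  0.9492])}
{'clock': 0.1, 'qpos': array([-1.322 ,  0.2766,  1.506 , -0.    ,  1.3607, -0.121 ]), 'qd': array([ 0.0002, -0.0014, -0.0027, -0.0019,  0.0027, -0.0014]), 'effort': array([ -0.0001, -41.7703, -24.6404,  -0.0003,   0.0059,   0.    ]), 'position': array([ 0.2078, -0.536 ,  0.4039]), 'ee_rot': array([ 0.5838, -0.583 ,  0.4   , -0.3991]), 'contact_force': array([ 0.0005,  0.1616, -0.5566]), 'moment': array([-0.014 , -0.0082, -0.0594]), 'width': 0.08547960126089878}
```

View pics/scene0.png

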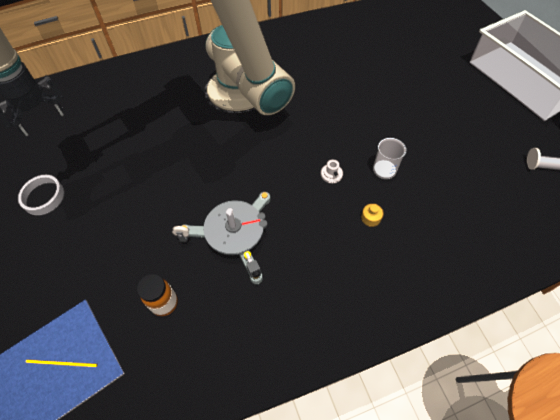

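View pics/top0.png

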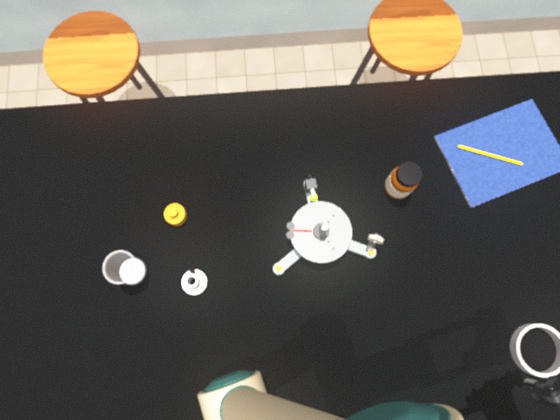

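```bash
cat > h.py <<'E'
import numpy as np,cv2
from rig import manip,vision
np.set_printoptions(precision=4,suppress=True)
P={n:vision.camera_params(n) for n in("scene","top")}
def K(n):
    p=P[n]; f=210/np.tan(np.radians(p['vfov']/2)); return np.array([[f,0,p['cx']],[0,f,p['cy']],[0,0,1]])
def proj(n,X):
    p=P[n]; r,_=cv2.Rodrigues(np.array(p['R'])); return cv2.projectPoints(np.array(X,float).reshape(-1,1,3),r,np.array(p['t']),K(n),np.array(p['distortion']))[0][:,0]
def ray(n,uv):
    p=P[n]; u=cv2.undistortPoints(np.array(uv,float).reshape(-1,1,2),K(n),np.array(p['distortion']))[:,0]
    R=np.array(p['R']); d=np.c_[u,np.ones(len(u))]@R; return -R.T@np.array(p['t']),d
def onz(n,uv,z):
    c,d=ray(n,uv); return c+d*((z-c[2])/d[:,2])[:,None]
def tri(uv1,uv2):
    c1,d1=ray('scene',uv1);c2,d2=ray('top',uv2); d1=d1[0]/np.linalg.norm(d1[0]);d2=d2[0]/np.linalg.norm(d2[0])
    s=np.linalg.lstsq(np.c_[d1,-d2],c2-c1,rcond=None)[0]; a=c1+s[0]*d1;b=c2+s[1]*d2; return (a+b)/2,np.linalg.norm(a-b)
def crop(im,x,y,w,h,s,name): cv2.imwrite(name,cv2.resize(im[y:y+h,x:x+w,::-1],None,fx=s,fy=s,interpolation=cv2.INTER_CUBIC))
E
python3 - <<'E'
from h import *
a=cv2.imread('pics/scene0.png')[...,::-1];b=cv2.imread('pics/top0.png')[...,::-1]
crop(a,165,180,115,110,5,'pics/c1.png');crop(b,265,165,125,120,5,'pics/c2.png')
crop(a,310,130,100,100,5,'pics/c3.png');crop(b,150,190,80,110,5,'pics/c4.png')
E
```

```text
(no output)
```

View pics/c1.png

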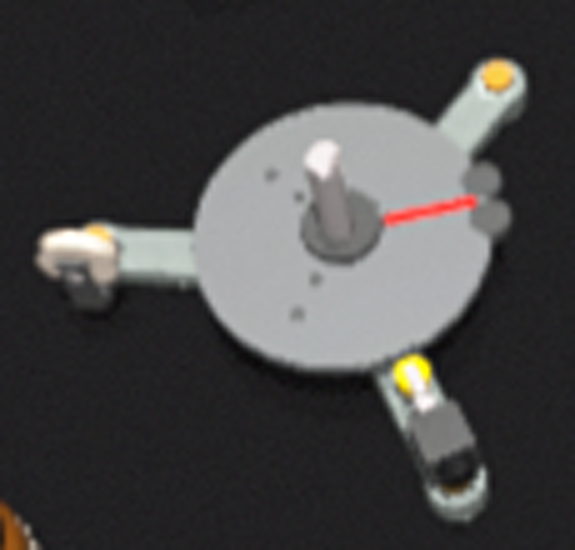

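View pics/c2.png

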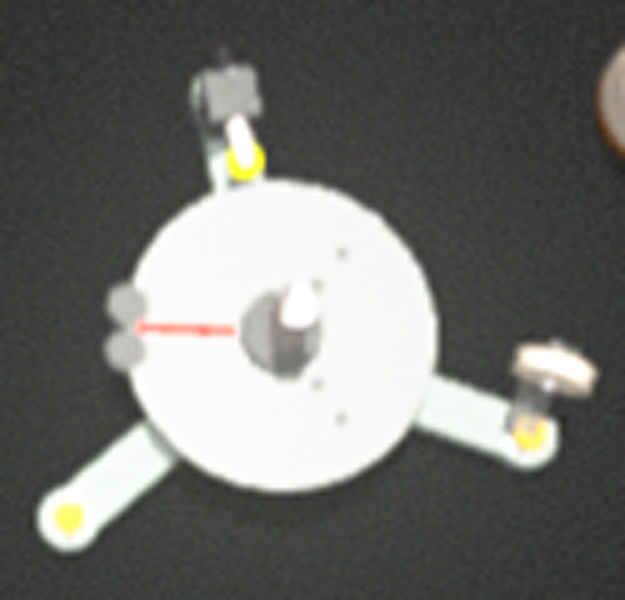

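View pics/c3.png

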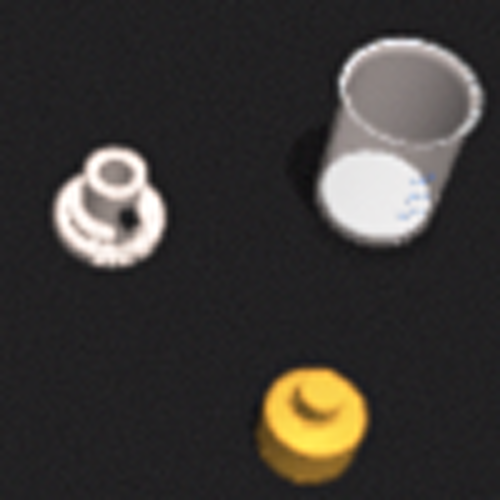

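View pics/c4.png

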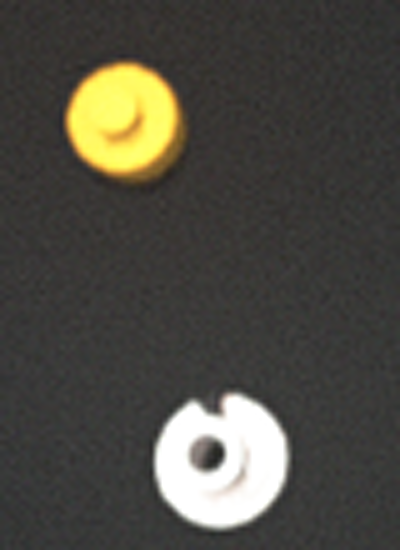

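```bash
cat > m.py <<'E'
from h import *
from scipy.optimize import least_squares
def load(f): return cv2.imread(f)[...,::-1].astype(int)
def disc(n,im,c0,z=.054,r=.075,half=50):
    g=im.mean(2); u0=proj(n,[[*c0,z]])[0].astype(int); x,y=max(0,u0[0]-half),max(0,u0[1]-half)
    sub=g[y:y+2*half,x:x+2*half].astype(np.uint8)
    th,m=cv2.threshold(sub,0,255,cv2.THRESH_OTSU)
    cs,_=cv2.findContours(m,cv2.RETR_EXTERNAL,cv2.CHAIN_APPROX_NONE)
    p=np.concatenate([c[:,0] for c in cs])+[x,y]; w=onz(n,p,z)[:,:2]
    w=w[np.abs(np.linalg.norm(w-c0,axis=1)-r)<.02]
    f=lambda q:np.linalg.norm(w-q[:2],axis=1)-q[2]
    s=least_squares(f,[*c0,r],loss='soft_l1',f_scale=.0008); return s.x,np.median(np.abs(f(s.x)))
def cen(mask):
    ys,xs=np.nonzero(mask); return np.array([xs.mean(),ys.mean()]),len(xs)
E
python3 - <<'E'
from m import *
I={'scene':load('pics/scene0.png'),'top':load('pics/top0.png')}
for n,uv in(('scene',(233,228)),('top',(321,232))):
    c=onz(n,[uv],.054)[0,:2]; print(n,'disc',disc(n,I[n],c), c)
for n,box in(('scene',(235,190,275,240)),('top',(280,215,318,245))):
    im=I[n]; x0,y0,x1,y1=box; R,G,B=[im[...,k] for k in range(3)]
    m=np.zeros(R.shape,bool); m[y0:y1,x0:x1]=True
    m&=(R-G>60)&(R-B>60)&(G<150)
    ys,xs=np.nonzero(m); w=onz(n,np.c_[xs,ys],.054)[:,:2]; c=w.mean(0); d=np.linalg.svd(w-c)[2][0]; print(n,'red',len(xs),c,np.degrees(np.arctan2(d[1],d[0])))
# yellow feet/roller
for n,box in(('scene',(165,180,280,290)),('top',(265,165,390,285))):
    im=I[n]; x0,y0,x1,y1=box; R,G,B=[im[...,k] for k in range(3)]
    m=np.zeros(R.shape,np.uint8); m[y0:y1,x0:x1]=1; m&=((R-B>90)&(G-B>50)).astype(np.uint8)
    k,l,s,c=cv2.connectedComponentsWithStats(m)
    for i in range(1,k): print(n,s[i,4],c[i],onz(n,[c[i]],.027)[0,:2],onz(n,[c[i]],.057)[0,:2])
for n,uv in(('scene',(331.5,174)),('top',(194,282))):
    im=I[n];
    for z,r in((.009,.03),(.046,.016)):
        c=onz(n,[uv],.009)[0,:2]; print(n,'pulley',z,disc(n,im,c,z,r,18))
E
```

```text
scene disc (array([ 0.5355, -0.1715,  0.075 ]), np.float64(0.0011623191979709263)) [ 0.5409 -0.1738]
top disc (array([ 0.5336, -0.1712,  0.0753]), np.float64(0.0011367018993146821)) [ 0.5312 -0.1729]
scene red 53 [ 0.5392 -0.1265] -96.57847152161615
top red 1 [ 0.5366 -0.1349] 0.0
scene 25 [264.04 194.6 ] [ 0.4574 -0.0644] [ 0.4766 -0.0695]
scene 7 [184.2857 226.    ] [ 0.4753 -0.2893] [ 0.4939 -0.2868]
scene 30 [246.8 253.8] [ 0.6072 -0.1616] [ 0.6213 -0.1634]
scene 15 [166.5333 286.4   ] [ 0.621  -0.3674] [ 0.6347 -0.3623]
top 26 [314.0769 197.6538] [ 0.6246 -0.1681] [ 0.6166 -0.1645]
top 19 [370.6316 252.1053] [ 0.4772 -0.2919] [ 0.4735 -0.2846]
top 23 [278.1739 268.    ] [ 0.4562 -0.0643] [ 0.4532 -0.0636]
scene pulley 0.009 (array([0.4441, 0.1428, 0.0318]), np.float64(0.0012128865770512573))
scene pulley 0.046 (array([0.4545, 0.1365, 0.0275]), np.float64(0.0028293764468988493))
top pulley 0.009 (array([0.4409, 0.143 , 0.0309]), np.float64(0.0006540704747152043))
top pulley 0.046 (array([0.4377, 0.1367, 0.0297]), np.float64(0.0006364213185409556))
```

```bash
python3 - <<'E'
from m import *
from scipy.spatial.transform import Rotation as Ro
s=manip.get_state(); q=s['ee_rot']; print(Ro.from_quat(q,scalar_first=True).as_matrix())
I={n:np.mean([vision.get_image(n).astype(float) for _ in range(3)],0) for n in P}
for n in I: cv2.imwrite(f'pics/{n}_avg.png',I[n][...,::-1])
ax=np.array([.5345,-.1713])
for n,box in(('scene',(235,190,275,240)),('top',(280,215,318,245))):
    im=I[n]; x0,y0,x1,y1=box; R,G,B=[im[...,k] for k in range(3)]
    w=np.clip(R-(G+B)/2-15,0,None); m=np.zeros(R.shape); m[y0:y1,x0:x1]=1; w=w*m
    ys,xs=np.nonzero(w); p=onz(n,np.c_[xs,ys],.054)[:,:2]; ww=w[ys,xs]; c=(p*ww[:,None]).sum(0)/ww.sum(); C=((p-c)*ww[:,None]).T@(p-c); d=np.linalg.eigh(C)[1][:,1]; print(n,'red',len(xs),c,np.degrees(np.arctan2(d[1],d[0])),np.degrees(np.arctan2(*(c-ax)[::-1])))
crop(I['scene'].astype(np.uint8),315,155,36,32,16,'pics/d1.png');crop(I['top'].astype(np.uint8),176,264,36,36,16,'pics/d2.png')
E
```

```text
[[ 0.3614 -0.0004  0.9324]
 [-0.9324  0.0016  0.3614]
 [-0.0017 -1.      0.0002]]
scene red 115 [ 0.523  -0.1124] 135.3174804360348 101.01265917673398
top red 74 [ 0.5388 -0.1267] 83.34316834164059 84.54276772527115[ WARN:0@6.062] global loadsave.cpp:1063 imwrite_ Unsupported depth image for selected encoder is fallbacked to CV_8U.
```

View pics/d1.png

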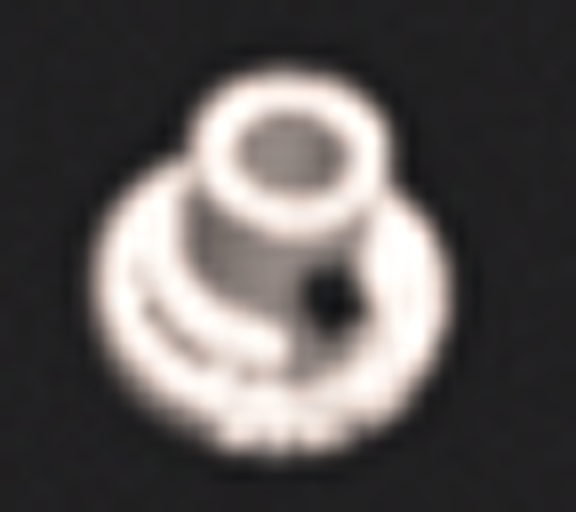

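View pics/d2.png

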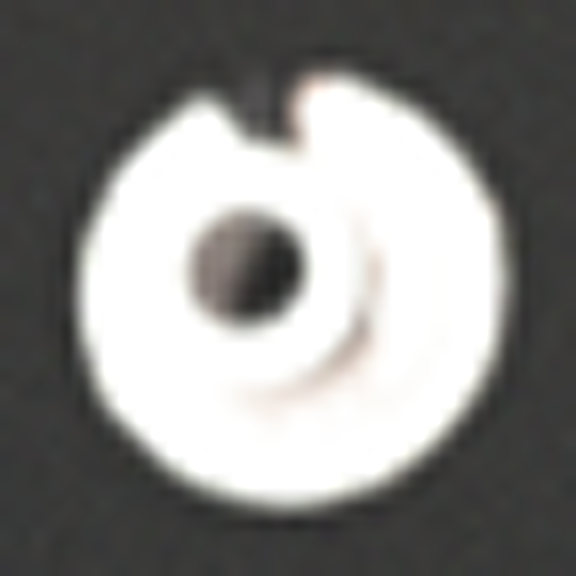

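```bash
python3 - <<'E'
from m import *
f=lambda x0,y0,x,y,s:[x0+(x+.5)/s-.5,y0+(y+.5)/s-.5]
bs=f(315,155,290,150,16);bt=f(176,264,247,268,16)
print('bore',onz('scene',[bs],.046)[0],onz('top',[bt],.046)[0],tri([bs],[bt]))
hs=f(315,155,333,297,16);ht=f(176,264,262,112,16)
print('head',onz('scene',[hs],.034)[0],onz('top',[ht],.034)[0],tri([hs],[ht]))
# shaft top: 
I={n:cv2.imread(f'pics/{n}_avg.png')[...,::-1] for n in P}
crop(I['scene'],220,200,24,32,16,'pics/e1.png');crop(I['top'],310,215,26,32,16,'pics/e2.png')
for n in P: print(n,proj(n,[[.5345,-.1713,.124],[.5345,-.1713,.062]]),proj(n,[[.442,.143,.046],[.442,.143,0]]))
a=ray('scene',[[0,0]])[0];b=ray('top',[[0,0]])[0];print(a,b)
E
```

```text
bore [0.4412 0.1436 0.046 ] [0.4414 0.1429 0.046 ] (array([0.4415, 0.1431, 0.0464]), np.float64(0.00058520778780546))
head [0.465  0.1422 0.034 ] [0.4654 0.1421 0.034 ] (array([0.4654, 0.142 , 0.0345]), np.float64(1.0537633582772165e-05))
scene [[229.7738 211.14  ]
 [232.8459 224.0065]] [[332.5714 164.1753]
 [331.0064 174.0192]]
top [[323.6482 224.785 ]
 [320.5791 230.0818]] [[190.9321 280.028 ]
 [194.3963 281.4735]]
[ 1.0235 -0.2155  0.9128] [ 0.3501 -0.0412  1.0585]
```

View pics/e1.png

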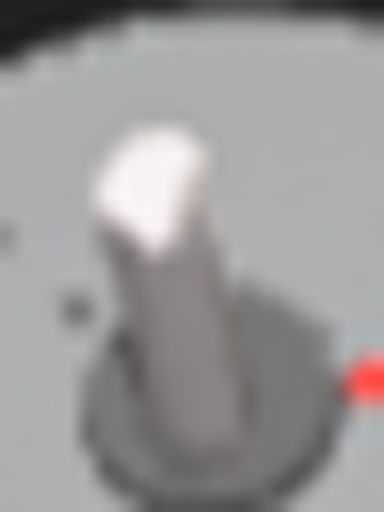

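View pics/e2.png

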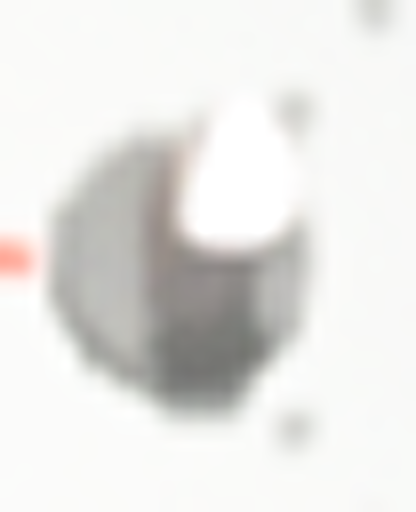

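>>> arm_command(
  increments=[0,0,0,-2.75,0,5.44,0,0,0,0,-2.75,0,5.44,0,0,0,0,-2.75,0,5.44,0,0,0,0,-2.75,0,5.44,0,0,0,0,-2.75,0,5.44,0,0,0,0,-2.75,0,5.44,0,0,0,0,-2.75,0,5.44,0,0,0,0,-2.75,0,5.44,0],
  grip_force=40,
)

```text
clock: 1.4
position: [0.5352, -0.1721, 0.405]
ee_rot: [-0.583, 0.583, -0.399, 0.4]
contact_force: [-0.2, -0.4, 0.6]
width: 0.0854
```

>>> arm_command(
  increments=[0,-0.178,0,0,0,0,0,0,-0.178,0,0,0,0,0,0,-0.178,0,0,0,0,0,0,-0.178,0,0,0,0,0,0,-0.178,0,0,0,0,0,0,-0.178,0,0,0,0,0,0,-0.178,0,0,0,0,0,0,-0.178,0,0,0,0,0],
)

```text
clock: 2.4
position: [0.5341, -0.1737, 0.4047]
ee_rot: [-0.702, 0.703, 0.081, -0.081]
contact_force: [0.5, 0.2, 0.6]
width: 0.0855
```

>>> arm_command(
  increments=[0,-0.178,0,0,0,0,0,0,-0.178,0,0,0,0,0,0,-0.178,0,0,0,0,0,0,-0.178,0,0,0,0,0,0,-0.178,0,0,0,0,0,0,-0.178,0,0,0,0,0,0,-0.178,0,0,0,0,0,0,0,0,0,0,0,0],
)

```text
clock: 3.4
position: [0.5341, -0.1737, 0.4047]
ee_rot: [-0.525, 0.525, 0.473, -0.473]
contact_force: [0.1, 0.2, -0.6]
width: 0.0854
```

```bash
cat > st.py <<'E'
from m import *
from scipy.spatial.transform import Rotation as Ro
s=manip.get_state();R=Ro.from_quat(s['ee_rot'],scalar_first=True).as_matrix();psi=np.arctan2(R[1,0],R[0,0])
print('t',s['clock'],'pos',s['position'],'yaw',np.degrees(psi),'ydir',R[:,1],'F',s['contact_force'],'M',s['moment'],'w',s['width'],'q',s['qpos'])
def to(x,y,z,yaw=None):
    d=R.T@(np.array([x,y,z])-s['position'])*100; print('shift cm (now frame)',d, 'wy', None if yaw is None else -np.radians(yaw-np.degrees(psi)))
E
python3 -c "
from st import *
to(.5343,-.1733,.252,84)"
```

```text
t 3.4 pos [ 0.5341 -0.1737  0.4047] yaw 84.04893450142195 ydir [ 0.     -0.0001 -1.    ] F [ 0.1245  0.1613 -0.5954] M [ 0.0679 -0.0056  0.0175] w 0.08540813778906924 q [-0.4383  0.2558  1.5334 -0.0001  1.3523 -1.9053]
shift cm (now frame) [ 0.0465 15.2708 -0.0164] wy 0.0008540681676349403
```

>>> arm_command(
  increments=[0,0,0,0.05,4,0,0,0,0,0,0,4,0,0,0,0,0,0,3,0,0,0,0,0,0,2.5,0,0,0,0,0,0,1.7,0,0,0,0,0,0,0,0,0],
)

```text
clock: 4.15
position: [0.5337, -0.173, 0.2515]
ee_rot: [0.526, -0.524, -0.473, 0.474]
contact_force: [-0.1, 0.5, 0.5]
width: 0.0857
```

```bash
python3 -c "
from st import *
I={n:vision.get_image(n) for n in P}
crop(I['scene'],165,160,130,120,4,'pics/f1.png');crop(I['top'],250,165,140,120,4,'pics/f2.png')"
```

```text
t 4.15 pos [ 0.5337 -0.173   0.2515] yaw 84.0317390334474 ydir [-0.0029  0.0013 -1.    ] F [-0.0982  0.4755  0.4515] M [-0.0222  0.0491  0.0028] w 0.08571105552832427 q [-0.4375  0.3833  1.7579 -0.0001  1.0035 -1.9041]
```

View pics/f1.png

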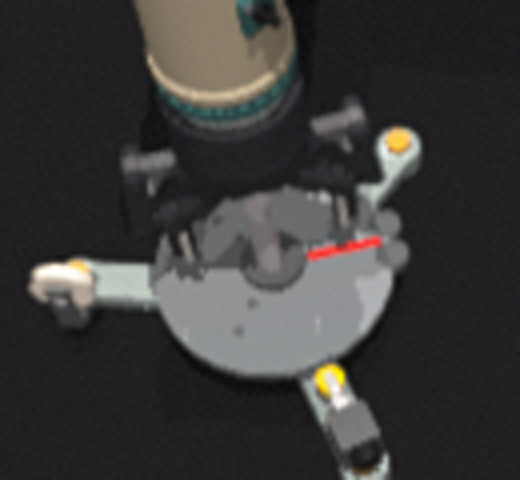

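View pics/f2.png

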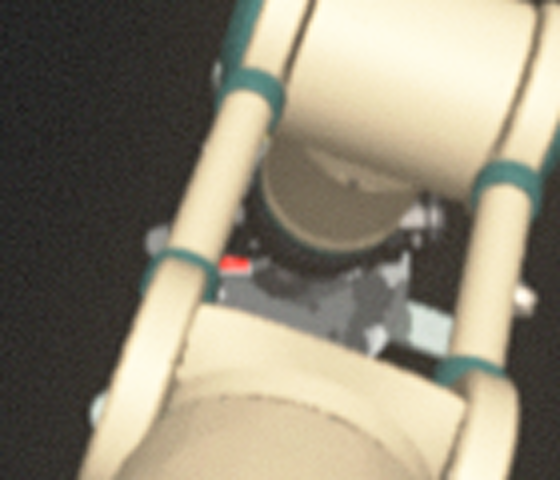

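>>> arm_command(
  increments=[0,0,0,0,0,0,0.5,0,0,0,0,0,0,0.7,0,0,0,0,0,0,0.8,0,0,0,0,0,0,0.9,0,0,0,0,0,0,1,0,0,0,0,0,0,1,0,0,0,0,0,0,1,0,0,0,0,0,0,1],
  grip_force=40,
)

```text
clock: 5.25
position: [0.5341, -0.1742, 0.2532]
ee_rot: [-0.524, 0.525, 0.473, -0.475]
contact_force: [-2.1, -4.8, 2.3]
width: 0.0155
```

```bash
python3 -c "
from st import *
"
```

```text
t 5.25 pos [ 0.5341 -0.1742  0.2532] yaw 84.19669117015921 ydir [ 0.0002 -0.0025 -1.    ] F [-2.0906 -4.7595  2.3405] M [-0.6189  0.2719  0.0366] w 0.015483808985578707 q [-0.4384  0.3815  1.7559 -0.0026  1.003  -1.9065]
```

>>> arm_command(
  increments=[0,0,0,-0.1,0,0,1,0,0.13,0,0,0,0.026,1,0,0.14,0,0,0,0.028,1,0,0.14,0,0,0,0.028,1,0,0.14,0,0,0,0.028,1,0,0.14,0,0,0,0.028,1,0,0.14,0,0,0,0.028,1,0,0.13,0,0,0,0.026,1],
)

```text
clock: 6.25
position: [0.5325, -0.1737, 0.2531]
ee_rot: [-0.684, 0.685, 0.177, -0.177]
contact_force: [-2.2, -2.5, 3.4]
width: 0.0153
```

```bash
python3 -c "
from st import *
"
```

```text
t 6.25 pos [ 0.5325 -0.1737  0.2531] yaw 28.931629821522478 ydir [ 0.0005 -0.0012 -1.    ] F [-2.2161 -2.5219  3.4265] M [-0.5562  0.3378 -0.0064] w 0.015287456433517827 q [-0.4392  0.3793  1.7596 -0.001   1.0017 -0.9436]
```

>>> arm_command(
  increments=[0,0.1,0,0,0,0.02,1,0,0.1,0,0,0,0.02,1,0,0.1,0,0,0,0.02,1,0,0.08,0,0,0,0.016,1,0,0.03,0,0,0,0.006,1,0,0,0,0,0,0,1],
)

```text
clock: 7.0
position: [0.5322, -0.173, 0.2531]
ee_rot: [-0.706, 0.707, 0.036, -0.035]
contact_force: [-2.4, -4.4, 5.2]
width: 0.0149
```

```bash
python3 -c "
from st import *
I={n:vision.get_image(n) for n in P}
crop(I['scene'],165,160,130,120,4,'pics/g1.png');crop(I['top'],250,165,140,120,4,'pics/g2.png')"
```

```text
t 7.0 pos [ 0.5322 -0.173   0.2531] yaw 5.745910174842062 ydir [ 0.0003 -0.0013 -1.    ] F [-2.3874 -4.365   5.2178] M [-0.6541  0.466   0.064 ] w 0.014918194604053686 q [-0.4382  0.3787  1.7607 -0.0012  1.0013 -0.5378]
```

View pics/g1.png

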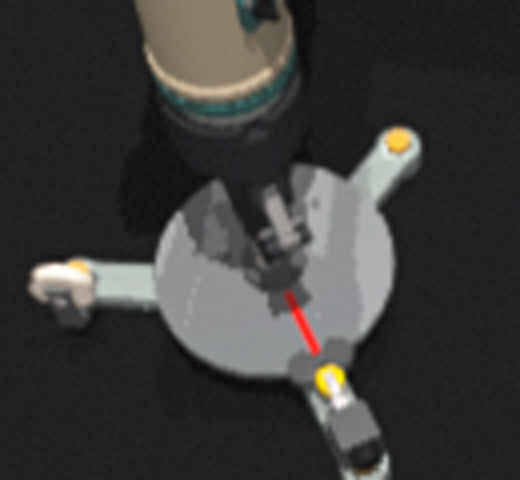

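View pics/g2.png

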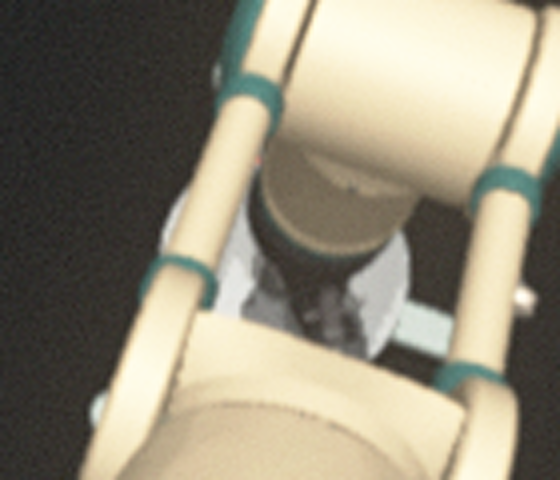

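>>> arm_command(
  increments=[0,0,0,0,0,0,0.7,0,0,0,0,0,0,0.3,0,0,0,0,0,0,0,0,0,0,0,0,0,0],
)

```text
clock: 7.6
position: [0.5322, -0.1723, 0.2525]
ee_rot: [0.706, -0.706, -0.035, 0.035]
contact_force: [0.4, -0.1, -0.2]
width: 0.0783
```

```bash
python3 -c "
from st import *
I={n:vision.get_image(n) for n in P}
crop(I['scene'],165,160,130,120,4,'pics/h1.png')
to(.4414,.1432,.31,90)"
```

```text
t 7.6 pos [ 0.5322 -0.1723  0.2525] yaw 5.676709711285945 ydir [-0.0002  0.0004 -1.    ] F [ 0.3973 -0.1498 -0.1963] M [-0.0338  0.022   0.0309] w 0.0782545476079833 q [-0.4377  0.3794  1.7615  0.0004  1.001  -0.537 ]
shift cm (now frame) [-5.9128 -5.7344 32.2999] wy -1.47171905165302
```

View pics/h1.png

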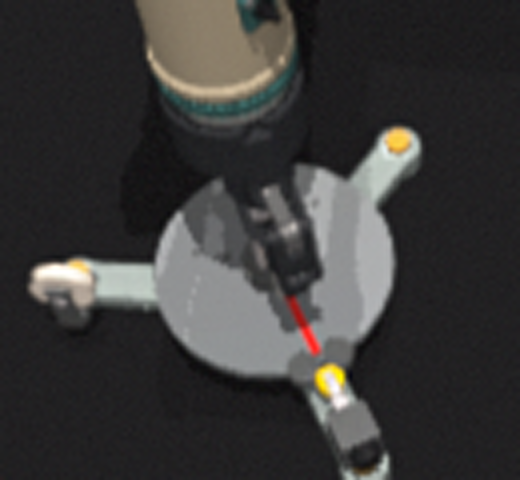

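>>> arm_command(
  increments=[0,0,0,0,-4,0,0,0,0,0,0,-4,0,0,0,0,0,-0.985,0,5.38,0,0,0,0,-0.985,0,5.38,0,0,0,0,-0.985,0,5.38,0,0,0,0,-0.985,0,5.38,0,0,0,0,-0.985,0,5.38,0,0,0,0,-0.985,0,5.38,0],
)

```text
clock: 8.7
position: [0.4407, 0.1444, 0.3329]
ee_rot: [0.706, -0.706, -0.035, 0.035]
contact_force: [0.6, 0.7, -0.4]
width: 0.0857
```

>>> arm_command(
  increments=[0,-0.178,0,0,0,0,0,0,-0.178,0,0,0,0,0,0,-0.178,0,0,0,0,0,0,-0.178,0,0,0,0,0,0,-0.178,0,0,0,0,0,0,-0.178,0,0,0,0,0,0,-0.178,0,0,0,0,0,0,-0.178,0,0,0,0,0],
)

```text
clock: 9.7
position: [0.4414, 0.1428, 0.3327]
ee_rot: [-0.51, 0.51, 0.489, -0.489]
contact_force: [1.0, -0.5, 1.0]
width: 0.0853
```

```bash
python3 -c "
from st import *
I={n:np.mean([vision.get_image(n).astype(float) for _ in range(3)],0).astype(np.uint8) for n in P}
cv2.imwrite('pics/i_s.png',I['scene'][...,::-1]);cv2.imwrite('pics/i_t.png',I['top'][...,::-1])
crop(I['scene'],165,180,115,110,5,'pics/i1.png');crop(I['scene'],300,120,60,75,7,'pics/i2.png');crop(I['top'],265,165,125,120,5,'pics/i3.png')
n='top'
im=I[n].astype(float); x0,y0,x1,y1=(300,190,345,230); R_,G,B=[im[...,k] for k in range(3)]
w=np.clip(R_-(G+B)/2-15,0,None)*(G<200); m=np.zeros(G.shape); m[y0:y1,x0:x1]=1; w=w*m
print(w.max(),(w>0).sum())
to(.4414,.1432,.193,87.3)"
```

```text
t 9.7 pos [0.4414 0.1428 0.3327] yaw 87.5985366835077 ydir [ 0.  0. -1.] F [ 1.0372 -0.4977  0.9606] M [-0.0396  0.0171  0.0215] w 0.08531417367499011 q [ 0.1628  0.1651  1.8461  0.      1.1304 -1.3661]
141.5 68
shift cm (now frame) [ 0.036  13.9695 -0.0027] wy 0.005210448065193722
```

View pics/i1.png

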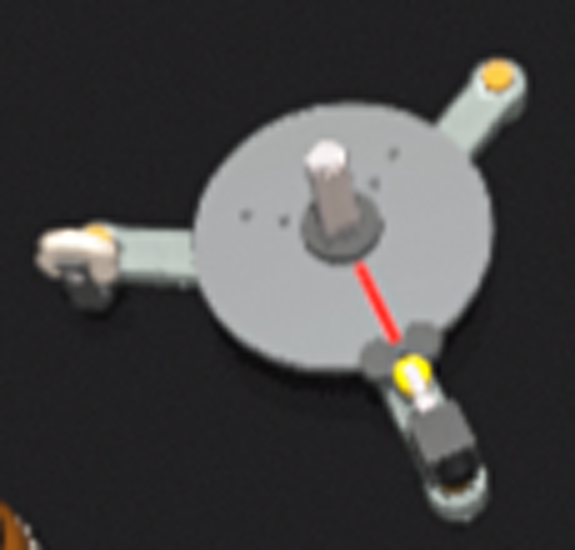

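View pics/i2.png

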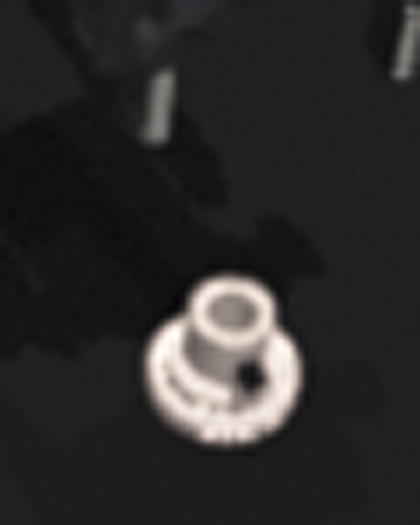

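View pics/i3.png

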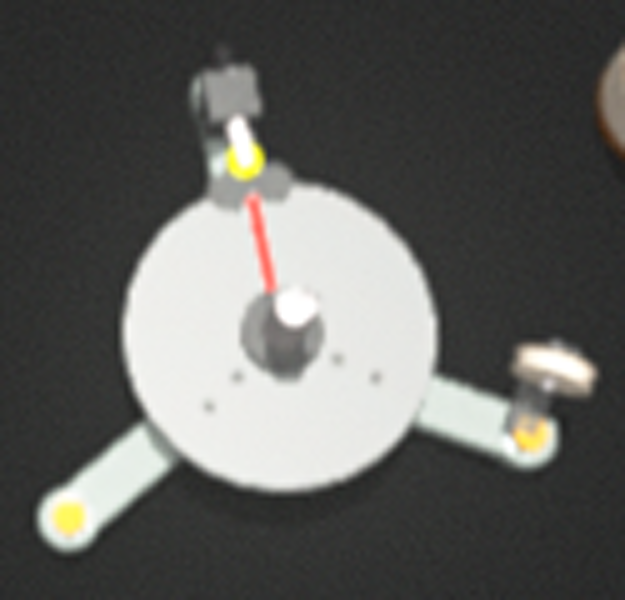

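```bash
python3 - <<'E'
from m import *
ax=np.array([.5342,-.1722])
for n,f,box in(('scene','pics/i_s.png',(230,225,252,252)),('top','pics/i_t.png',(308,200,325,225))):
    im=cv2.imread(f)[...,::-1].astype(float); x0,y0,x1,y1=box; R,G,B=[im[...,k] for k in range(3)]
    w=np.clip(R-G-15,0,None)*(np.abs(G-B)<40); m=np.zeros(R.shape); m[y0:y1,x0:x1]=1; w=w*m
    k,l,st,ce=cv2.connectedComponentsWithStats((w>0).astype(np.uint8)); i=1+np.argmax(st[1:,4]); w=w*(l==i)
    ys,xs=np.nonzero(w); p=onz(n,np.c_[xs,ys],.054)[:,:2]; ww=w[ys,xs]; c=(p*ww[:,None]).sum(0)/ww.sum(); d=np.linalg.eigh(((p-c)*ww[:,None]).T@(p-c))[1][:,1]; print(n,len(xs),st[i],c,np.degrees(np.arctan(d[1]/d[0])),np.degrees(np.arctan2(*(c-ax)[::-1])))
    print(disc(n,im,ax))
E
```

```text
scene 74 [235 232  11  18  74] [ 0.5797 -0.1675] 5.658946945359771 5.906431280788607
(array([ 0.5354, -0.1723,  0.0747]), np.float64(0.0009356627351988084))
top 76 [313 203   8  21  76] [ 0.5786 -0.1677] 5.506367723130923 5.825113751089836
(array([ 0.5337, -0.1719,  0.0747]), np.float64(0.0008305239536212372))
```

>>> arm_command(
  increments=[0,0,0,0.04,4,0,0,0,0,0,0,4,0,0,0,0,0,0,3,0,0,0,0,0,0,2,0,0,0,0,0,0,0.9,0,0,0,0,0,0,0,0,0],
)

```text
clock: 10.75
position: [0.4415, 0.1432, 0.1935]
ee_rot: [0.512, -0.512, -0.488, 0.488]
contact_force: [-0.7, 0.0, 1.1]
width: 0.0853
```

```bash
python3 -c "
from st import *
I={n:vision.get_image(n) for n in P}
crop(I['scene'],290,110,90,80,7,'pics/j1.png');crop(I['top'],140,230,120,90,6,'pics/j2.png')"
```

```text
t 10.75 pos [0.4415 0.1432 0.1935] yaw 87.2243265720194 ydir [-0.0007 -0.0002 -1.    ] F [-0.7237  0.0189  1.1276] M [-0.052   0.0583 -0.0455] w 0.08526806521136227 q [ 0.1636  0.3416  2.0348 -0.0002  0.766  -1.3587]
```

View pics/j1.png

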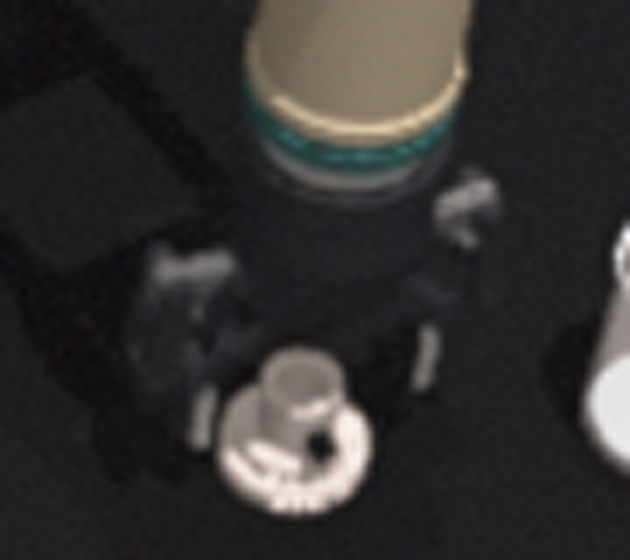

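View pics/j2.png

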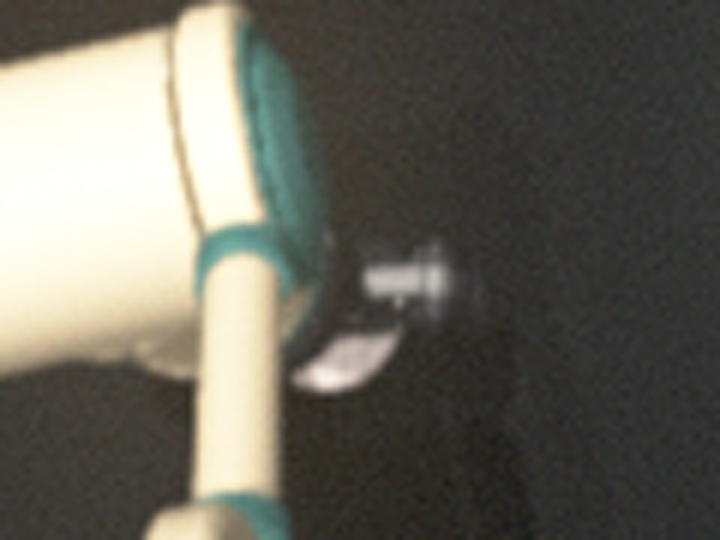

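>>> arm_command(
  increments=[0,0,0,0,0,0,0.4,0,0,0,0,0,0,0.5,0,0,0,0,0,0,0.6,0,0,0,0,0,0,0.7,0,0,0,0,0,0,0.8,0,0,0,0,0,0,0.8,0,0,0,0,0,0,0.8],
  grip_force=40,
)

```text
clock: 11.72
position: [0.4416, 0.1432, 0.1941]
ee_rot: [-0.512, 0.512, 0.488, -0.488]
contact_force: [-0.1, -0.2, 5.0]
width: 0.0306
```

```bash
python3 -c "
from st import *
I={n:vision.get_image(n) for n in P}
crop(I['scene'],290,110,90,80,7,'pics/k1.png')"
```

```text
t 11.725 pos [0.4416 0.1432 0.1941] yaw 87.26383358512291 ydir [ 0.0006 -0.0001 -1.    ] F [-0.0823 -0.2291  5.0461] M [-0.1091  0.1023  0.0218] w 0.030636246547523678 q [ 0.1636  0.3404  2.0344 -0.0003  0.7662 -1.3593]
```

View pics/k1.png

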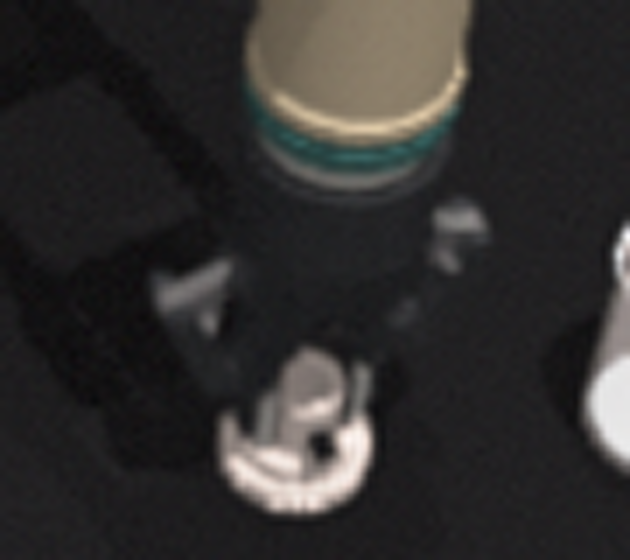

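>>> arm_command(
  increments=[0,0,0,0,-1,0,0.8,0,0,0,0,-3,0,0.8,0,0,0,0,-5,0,0.8,0,0,0,0,-5,0,0.8,0,0,0,0,-4,0,0.8,0,0,0,0,0,0,0.8,0,0,0,0,0,0,0.8],
)

```text
clock: 12.7
position: [0.4408, 0.1431, 0.373]
ee_rot: [0.512, -0.511, -0.487, 0.488]
contact_force: [-1.4, 0.4, -1.8]
width: 0.0306
```

```bash
python3 -c "
from st import *
I={n:np.mean([vision.get_image(n).astype(float) for _ in range(3)],0).astype(np.uint8) for n in P}
p=s['position'];b=[p[0],p[1],p[2]-.194]
for n in P:
  u=proj(n,[b])[0].astype(int); print(n,u); cv2.imwrite(f'pics/l_{n}.png',I[n][...,::-1]); crop(I[n],u[0]-35,u[1]-35,70,60,10,f'pics/l_{n}c.png')"
```

```text
t 12.7 pos [0.4408 0.1431 0.373 ] yaw 87.26116748939197 ydir [-0.0016 -0.0003 -1.    ] F [-1.3897  0.3742 -1.7598] M [ 0.0371 -0.0037 -0.0181] w 0.0305500682157088 q [ 0.1637  0.1298  1.7803 -0.0001  1.2331 -1.3593]
scene [337 131]
top [178 275]
```

View pics/l_scenec.png

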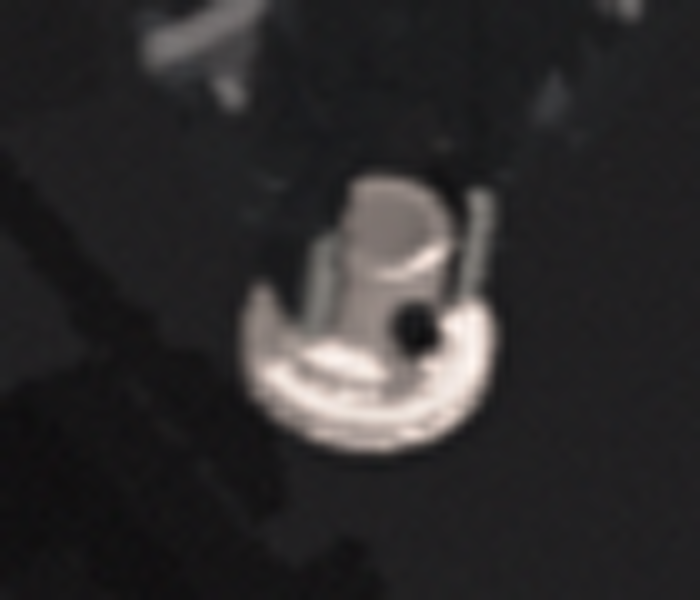

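View pics/l_topc.png

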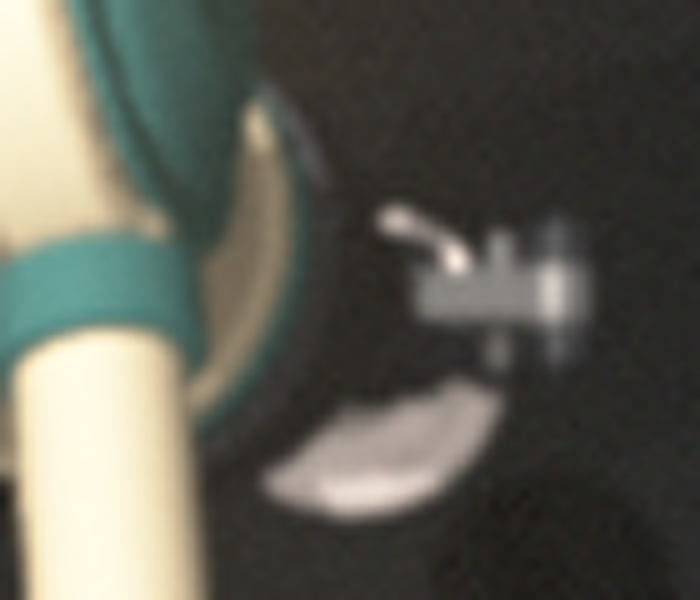

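```bash
python3 -c "
from st import *
c=s['position'];un=c[2]-.194
im=cv2.imread('pics/l_scene.png').astype(float).mean(2)
x0,y0=337-35,131-35
sub=im[y0+26:y0+40,x0+36:x0+47]; print(sub.round().astype(int))
w=np.clip(75-sub,0,None); w[:, -2:]=0
ys,xs=np.mgrid[0:sub.shape[0],0:sub.shape[1]]
u=np.array([(w*xs).sum()/w.sum()+x0+36,(w*ys).sum()/w.sum()+y0+26]);print(u)
for du in (u,u+[.3,0],u-[.3,0]):
  for dz in(.034,.036,.038):
    h=onz('scene',[du],un+dz)[0]; d=h-c; print(du,dz,d[:2],np.degrees(np.arctan2(d[1],d[0])))
"
```

```text
t 13.0 pos [0.4413 0.1432 0.3726] yaw 87.26094517459246 ydir [-0.0022 -0.0004 -1.    ] F [-0.0258  0.0746 -0.6044] M [-0.0319  0.0268 -0.0036] w 0.030435048555408267 q [ 0.1636  0.1311  1.7797 -0.0001  1.2331 -1.3593]
[[134 137 141 144 167 211 212 171 101  48 103]
 [135 151 175 185 185 167 149 135  88  54 107]
 [127 135 138 142 145 144 140 125  77  61 109]
 [133 137 141 139 137 135 134 116  75  80 124]
 [136 140 138 115  81  65  73  94  96 117 167]
 [137 140 126  80  38  33  39  81 145 200 217]
 [135 139 112  59  28  29  29  75 196 239 235]
 [134 138 114  64  27  25  19  47 152 221 235]
 [151 142 127  90  41  22  29  67 153 203 229]
 [202 168 131 108  73  57 101 139 182 211 231]
 [234 210 156 131 119 115 183 215 216 228 238]
 [225 222 186 138 130 129 159 212 222 230 236]
 [172 174 145 130 130 144 188 218 229 233 224]
 [196 192 148 141 152 177 197 219 231 225 202]]
[343.0577 128.6209]
[343.0577 128.6209] 0.034 [ 0.0237 -0.0009] -2.200546408024117
[343.0577 128.6209] 0.036 [ 0.0253 -0.0019] -4.3663902093833915
[343.0577 128.6209] 0.038 [ 0.0269 -0.003 ] -6.2654442772472425
[343.3577 128.6209] 0.034 [ 0.024  -0.0002] -0.571415209411834
[343.3577 128.6209] 0.036 [ 0.0256 -0.0013] -2.8268404863136034
[343.3577 128.6209] 0.038 [ 0.0272 -0.0023] -4.810541974518155
[342.7577 128.6209] 0.034 [ 0.0235 -0.0016] -3.8611419788380115
[342.7577 128.6209] 0.036 [ 0.0251 -0.0026] -5.930454090685817
[342.7577 128.6209] 0.038 [ 0.0267 -0.0036] -7.739508728516286
```

>>> arm_command(
  increments=[0,0,0,-4.44,0,-1.537,0.8,0,0,0,-4.44,0,-1.537,0.8,0,0,0,-4.44,0,-1.537,0.8,0,0,0,-4.44,0,-1.537,0.8,0,0,0,-4.44,0,-1.537,0.8,0,0,0,-4.44,0,-1.537,0.8,0,0,0,-4.42,0,-1.537,0.8,0,-0.147,0,0,0,0,0.8],
)

```text
clock: 14.0
position: [0.5351, -0.1756, 0.3727]
ee_rot: [0.474, -0.475, -0.524, 0.525]
contact_force: [0.1, -0.2, -1.6]
width: 0.0304
```

>>> arm_command(
  increments=[0,0,0,0,0,0,0.8,0,0,0,0,0,0,0.8,0,0,0,0,0,0,0.8],
)

```text
clock: 14.38
position: [0.534, -0.1715, 0.3737]
ee_rot: [0.475, -0.475, -0.524, 0.524]
contact_force: [-0.0, 0.1, -0.9]
width: 0.0307
```

```bash
python3 -c "
from st import *
I={n:np.mean([vision.get_image(n).astype(float) for _ in range(2)],0).astype(np.uint8) for n in P}
to(.5342,-.1722,.333,95.7)
p=s['position'];b=[p[0],p[1],p[2]-.194]
for n in P:
  u=proj(n,[b])[0].astype(int); print(n,u); cv2.imwrite(f'pics/m_{n}.png',I[n][...,::-1]); crop(I[n],u[0]-35,u[1]-35,70,60,10,f'pics/m_{n}c.png')"
```

```text
t 14.375 pos [ 0.534  -0.1715  0.3737] yaw 95.67448651281083 ydir [-0.0001  0.     -1.    ] F [-0.0259  0.067  -0.9015] M [-0.0379 -0.0045  0.0762] w 0.03073854759472236 q [-0.4349  0.2738  1.5869 -0.      1.281  -2.1047]
shift cm (now frame) [-0.0695  4.0686 -0.0174] wy -0.00044529435511645664
scene [226 198]
top [326 219]
```

View pics/m_scenec.png

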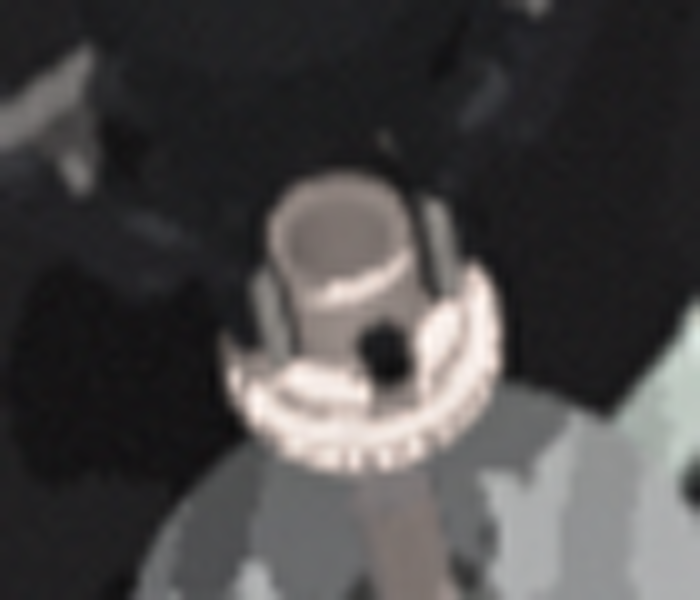

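View pics/m_topc.png

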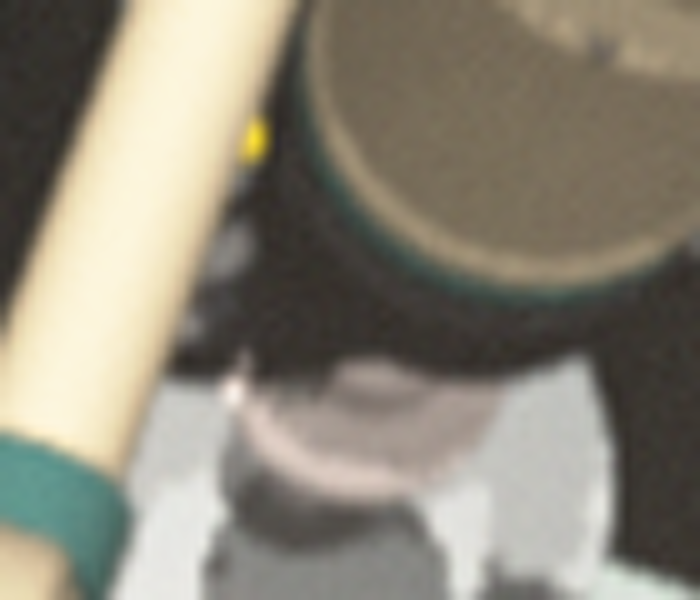

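```bash
python3 -c "
from st import *
c=s['position'];un=c[2]-.194
im=cv2.imread('pics/m_scene.png').astype(float).mean(2)
x0,y0=226-35,198-35
sub=im[y0+29:y0+43,x0+33:x0+43]; print(sub.round().astype(int))
w=np.clip(75-sub,0,None)
ys,xs=np.mgrid[0:sub.shape[0],0:sub.shape[1]]
u=np.array([(w*xs).sum()/w.sum()+x0+33,(w*ys).sum()/w.sum()+y0+29]);print(u)
h=onz('scene',[u],un+.034)[0]; d=h-c; print(d[:2],np.degrees(np.arctan2(d[1],d[0])))
# bore ellipse px center ~ (340,238)/10
b=[x0+34.0,y0+23.6];print(onz('scene',[b],un+.046)[0]-c)
"
```

```text
t 14.575 pos [ 0.534  -0.1718  0.3739] yaw 95.69714641365658 ydir [ 0.0003 -0.0002 -1.    ] F [ 0.9937 -1.3608 -1.0135] M [0.0024 0.0286 0.0061] w 0.03076436856983557 q [-0.4352  0.2738  1.5864 -0.0001  1.281  -2.1054]
[[225 219 215 197 169 144 134 130 122 105]
 [183 172 168 147 141 137 135 132 127 132]
 [143 143 145 140 129 113 124 131 129 161]
 [141 143 138 112  89  65  86 111 142 207]
 [141 140 120  63  40  34  41  78 151 234]
 [139 136  98  39  30  31  31  66 159 238]
 [136 137 113  45  29  28  27  52 133 222]
 [160 161 146  85  31  22  19  33 114 218]
 [216 209 158 121  46  23  24  52 125 210]
 [236 231 208 193  95  61  70 101 150 218]
 [232 233 234 226 129 107 114 128 149 199]
 [200 199 200 193 137 136 137 138 153 206]
 [202 204 203 182 147 164 180 202 212 234]
 [232 224 222 213 206 215 224 234 232 218]]
[229.0898 198.1264]
[0.0247 0.0032] 7.459001484551064
[ 0.0016  0.0025 -0.148 ]
```

```bash
cat > fit.py <<'E'
from m import *
def run(f,c,x0,y0,th,head):
    un=c[2]-.194
    g=cv2.imread(f).astype(float).mean(2)[y0:y0+60,x0:x0+70]
    G=cv2.resize(g,None,fx=4,fy=4,interpolation=cv2.INTER_CUBIC)
    pts=[]
    for X in range(G.shape[1]):
        col=G[:,X]; r=np.nonzero(col>th)[0]; r=r[r<60*4*0.85]
        if len(r): pts.append([x0+(X+.5)/4-.5,y0+(r.max()+.5+.5)/4-.5])
    pts=np.array(pts)
    for z in(0,.009):
        w=onz('scene',pts,un+z)[:,:2]-c[:2]
        # keep near-side points
        res=least_squares(lambda q:np.linalg.norm(w-q,axis=1)-.030,[0,0],loss='cauchy',f_scale=.0005)
        r=np.linalg.norm(w-res.x,axis=1)-.03; k=np.abs(r)<.0015
        a=np.degrees(np.arctan2(*(w[k]-res.x).T[::-1]))
        h=onz('scene',[head],un+.034)[0,:2]-c[:2]-res.x
        print(f,z,'centre off mm',res.x*1e3,'inl',k.sum(),'span',a.min(),a.max(),'head rel',h*1e3,np.degrees(np.arctan2(h[1],h[0])))
np.set_printoptions(precision=2,suppress=True)
run('pics/l_scene.png',np.array([.4413,.1432,.3726]),302,96,150,[343.06,128.62])
run('pics/m_scene.png',np.array([.534,-.1718,.3739]),191,163,190,[229.09,198.13])
E
python3 fit.py
```

```text
pics/l_scene.png 0 centre off mm [-0.67  1.64] inl 71 span -50.93826865568952 72.1055974369716 head rel [24.37 -2.53] -5.9331325760240645
pics/l_scene.png 0.009 centre off mm [ 6.08 -2.73] inl 71 span -50.40174585633672 71.37523030084105 head rel [17.61  1.84] 5.967063601805265
pics/m_scene.png 0 centre off mm [-1.51  1.35] inl 59 span -93.4290847693334 58.36462416185068 head rel [26.32  1.92] 4.165041310692133
pics/m_scene.png 0.009 centre off mm [1.93 1.14] inl 55 span -88.34711142381757 53.92977307240465 head rel [22.88  2.13] 5.310454011487363
```

>>> arm_command(
  increments=[0,0,0,-0.04,2,-0.02,0.8,0,0,0,0,2,0,0.8,0,0,0,0,1,0,0.8,0,0,0,0,0,0,0.8],
)

```text
clock: 15.08
position: [0.5342, -0.1724, 0.3232]
ee_rot: [0.475, -0.474, -0.524, 0.524]
contact_force: [-0.6, -0.3, -0.3]
width: 0.0303
```

```bash
python3 -c "
from st import *
to(.5342,-.1722,.3,95.7)"
```

```text
t 15.075 pos [ 0.5342 -0.1724  0.3232] yaw 95.68607988522913 ydir [-0.0012  0.0005 -1.    ] F [-0.5916 -0.318  -0.2609] M [ 0.0044  0.0056 -0.0248] w 0.03028698850051431 q [-0.4361  0.3134  1.6628 -0.0001  1.1668 -2.1061]
shift cm (now frame) [ 0.0178  2.3178 -0.0053] wy -0.00024295183500715946
```

Aligned; underside about 129 mm. Enter the shaft slowly.

>>> arm_command(
  increments=[0,0,0,0.01,0.3,0,0.8,0,0,0,0,0.3,0,0.8,0,0,0,0,0.3,0,0.8,0,0,0,0,0,0,0.8],
)

```text
clock: 15.58
position: [0.5342, -0.1724, 0.3145]
ee_rot: [0.475, -0.474, -0.524, 0.524]
contact_force: [1.0, 0.4, -0.6]
width: 0.0305
```

```bash
python3 -c "
from st import *
I={n:vision.get_image(n) for n in P}
crop(I['scene'],185,150,100,120,5,'pics/n1.png')"
```

```text
t 15.575 pos [ 0.5342 -0.1724  0.3145] yaw 95.68342921349122 ydir [-0.0003  0.0001 -1.    ] F [ 1.0221  0.3552 -0.6307] M [-0.0187  0.0459  0.0005] w 0.030525961773183393 q [-0.4361  0.3206  1.6755 -0.0001  1.1458 -2.1061]
```

View pics/n1.png

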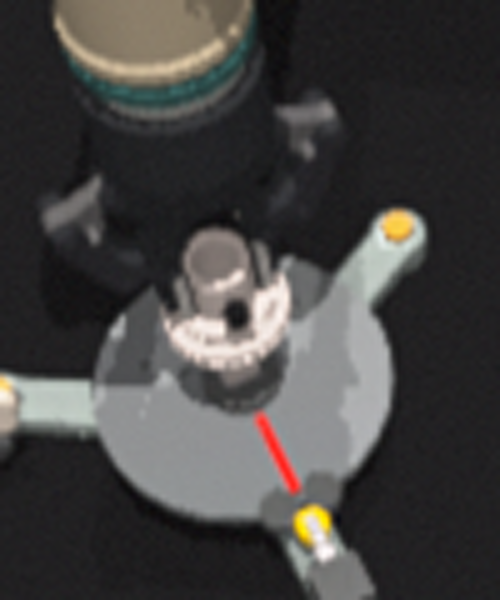

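>>> arm_command(
  increments=[0,0,0,0,0.4,0,0.8,0,0,0,0,0.4,0,0.8,0,0,0,0,0.4,0,0.8,0,0,0,0,0,0,0.8],
)

```text
clock: 16.18
position: [0.5342, -0.1724, 0.3022]
ee_rot: [0.475, -0.474, -0.524, 0.524]
contact_force: [0.1, 0.1, -0.9]
width: 0.0302
```

>>> arm_command(
  increments=[0,0,0,0,0.4,0,0.8,0,0,0,0,0.4,0,0.8,0,0,0,0,0.4,0,0.8,0,0,0,0,0,0,0.8],
)

```text
clock: 16.68
position: [0.5342, -0.1724, 0.2902]
ee_rot: [0.475, -0.474, -0.524, 0.524]
contact_force: [0.2, -0.0, -1.5]
width: 0.0306
```

```bash
python3 -c "
from st import *"
```

```text
t 16.675 pos [ 0.5342 -0.1724  0.2902] yaw 95.6828012358698 ydir [-0.0008  0.0003 -1.    ] F [ 0.2155 -0.0111 -1.5176] M [-0.0433 -0.0296 -0.0103] w 0.030617258940506473 q [-0.4361  0.3431  1.709  -0.0001  1.0904 -2.106 ]
```

>>> arm_command(
  increments=[0,0,0,0,0.3,0,0.8,0,0,0,0,0.3,0,0.8,0,0,0,0,0.3,0,0.8,0,0,0,0,0,0,0.8],
)

```text
clock: 17.18
position: [0.5342, -0.1724, 0.2814]
ee_rot: [0.475, -0.474, -0.524, 0.524]
contact_force: [-0.3, 0.2, -0.9]
width: 0.0303
```

>>> arm_command(
  increments=[0,0,0,0,0.3,0,0.8,0,0,0,0,0.3,0,0.8,0,0,0,0,0.3,0,0.8,0,0,0,0,0,0,0.8],
)

```text
clock: 17.68
position: [0.5342, -0.1724, 0.2724]
ee_rot: [0.475, -0.474, -0.524, 0.524]
contact_force: [-0.5, -0.2, -1.3]
width: 0.0306
```

```bash
python3 -c "
from st import *"
```

```text
t 17.675 pos [ 0.5342 -0.1724  0.2724] yaw 95.68355653348301 ydir [-0.0006  0.0002 -1.    ] F [-0.4533 -0.1882 -1.2836] M [-0.0347 -0.035   0.0271] w 0.03058124308848564 q [-0.4361  0.3609  1.7323 -0.0001  1.049  -2.1061]
```

>>> arm_command(
  increments=[0,0,0,0,0.3,0,0.8,0,0,0,0,0.3,0,0.8,0,0,0,0,0.24,0,0.8,0,0,0,0,0,0,0.8,0,0,0,0,0,0,0.8],
)

```text
clock: 18.3
position: [0.5344, -0.1725, 0.2644]
ee_rot: [-0.475, 0.475, 0.524, -0.524]
contact_force: [-0.2, 0.1, -1.2]
width: 0.0307
```

```bash
python3 -c "
from st import *
I={n:np.mean([vision.get_image(n).astype(float) for _ in range(6)],0).astype(np.uint8) for n in P}
for n in P: cv2.imwrite(f'pics/o_{n}.png',I[n][...,::-1])
crop(I['scene'],165,150,120,110,6,'pics/o1.png');crop(I['scene'],205,190,50,50,12,'pics/o2.png');crop(I['top'],265,165,130,120,5,'pics/o3.png')
print(proj('scene',[[*s['position'][:2],.07]]))"
```

```text
t 18.3 pos [ 0.5344 -0.1725  0.2644] yaw 95.68279170203016 ydir [ 0.0002 -0.0002 -1.    ] F [-0.2036  0.1368 -1.1703] M [ 0.0106  0.0065 -0.0397] w 0.030652684730157705 q [-0.4361  0.3692  1.7424 -0.0001  1.0297 -2.1061]
[[231.99   222.5265]]
```

View pics/o1.png

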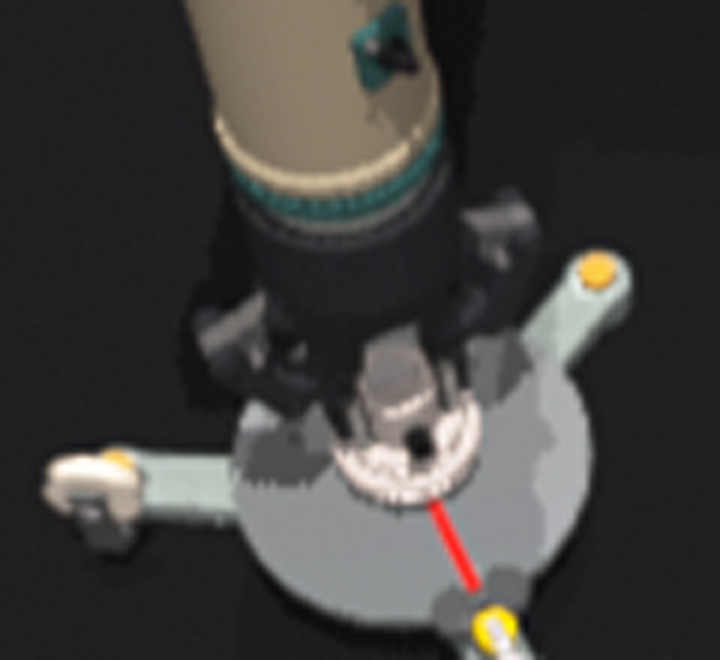

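View pics/o2.png

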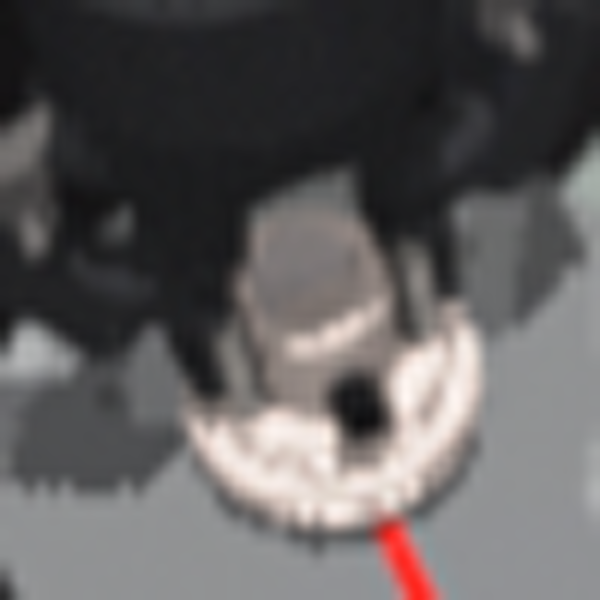

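View pics/o3.png

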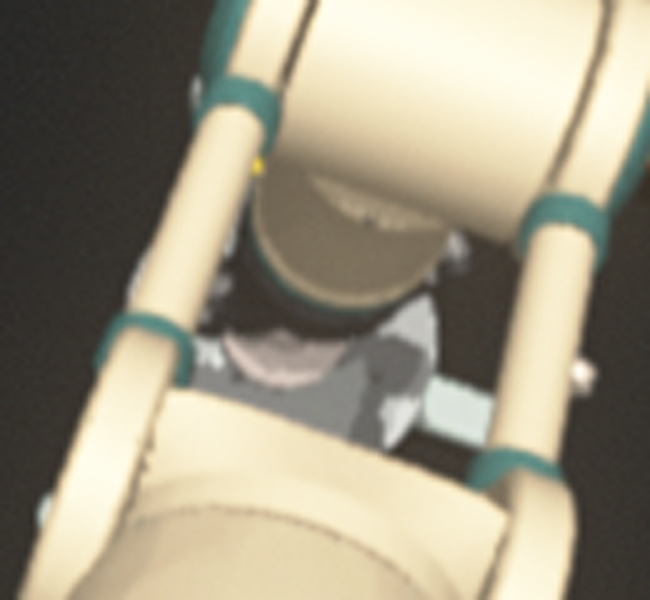

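```bash
python3 -c "
from m import *
c=np.array([.5343,-.1724])
g=cv2.imread('pics/o_scene.png').astype(float).mean(2)
x0,y0=230,217
sub=g[y0:y0+14,x0:x0+10]; print(sub.round().astype(int))
for th in(60,80,100):
  w=np.clip(th-sub,0,None); ys,xs=np.mgrid[0:14,0:10]
  u=np.array([(w*xs).sum()/w.sum()+x0,(w*ys).sum()/w.sum()+y0])
  for z in(.103,.104,.105):
    h=onz('scene',[u],z)[0,:2]-c; print(th,u,z,h*1e3,np.degrees(np.arctan2(h[1],h[0])))
for a in(0,3,5.7,8): t=np.radians(a); print(a,proj('scene',[[c[0]+.024*np.cos(t),c[1]+.024*np.sin(t),.104]]))
np.set_printoptions(precision=2,suppress=True)
from fit import run
run('pics/o_scene.png',np.array([.5343,-.1724,.2644]),195,175,195,u)
"
```

```text
[[135 149 202 209 210 168 135 113  68  79]
 [202 195 213 196 166 135 130 121 112 112]
 [191 179 169 151 140 135 131 131 163 206]
 [145 145 141 127 111 112 118 145 208 239]
 [140 140 121  86  62  66  97 171 234 239]
 [139 134  87  41  32  35  78 174 239 235]
 [138 133  75  30  31  30  56 146 236 229]
 [163 155 114  42  24  21  34 111 213 208]
 [220 217 194  84  27  23  43 106 197 218]
 [234 235 226 122  67  72 101 141 212 228]
 [222 226 212 133 113 115 142 184 210 230]
 [201 236 231 149 137 139 161 222 225 231]
 [199 211 221 183 205 209 213 234 232 215]
 [223 210 219 219 233 232 224 219 209 219]]
60 [234.4268 223.5948] 0.103 [24.0313  2.7936] 6.63081502761189
60 [234.4268 223.5948] 0.104 [24.6057  2.7369] 6.3470342922003065
60 [234.4268 223.5948] 0.105 [25.1802  2.6803] 6.075910304229626
80 [234.509  223.3893] 0.103 [23.5687  3.1375] 7.582844386798261
80 [234.509  223.3893] 0.104 [24.1437  3.0805] 7.270996758886703
80 [234.509  223.3893] 0.105 [24.7188  3.0234] 6.973254571969924
100 [234.5596 223.1547] 0.103 [23.0036  3.4347] 8.492224253558703
100 [234.5596 223.1547] 0.104 [23.5794  3
[... 327 characters left out ...]
pics/l_scene.png 0.009 centre off mm [ 6.08 -2.73] inl 71 span -50.40174585633672 71.37523030084105 head rel [17.61  1.84] 5.967063601805265
pics/m_scene.png 0 centre off mm [-1.51  1.35] inl 59 span -93.4290847693334 58.36462416185068 head rel [26.32  1.92] 4.165041310692133
pics/m_scene.png 0.009 centre off mm [1.93 1.14] inl 55 span -88.34711142381757 53.92977307240465 head rel [22.88  2.13] 5.310454011487363
pics/o_scene.png 0 centre off mm [-14.6  13.5] inl 26 span -50.95428772304522 30.516156180882692 head rel [ 38.41 -10.15] -14.803571845781622
pics/o_scene.png 0.009 centre off mm [-9.54 13.01] inl 28 span -50.6096490770812 29.999606002268102 head rel [33.35 -9.65] -16.139821642895146
```

```bash
python3 -c "
from st import *
ax=np.array([.5342,-.1722]);n='scene'
im=cv2.imread('pics/o_scene.png')[...,::-1].astype(float);R_,G,B=[im[...,k] for k in range(3)]
w=np.clip(R_-G-15,0,None)*(np.abs(G-B)<40); m=np.zeros(G.shape); m[232:252,230:252]=1; w=w*m
k,l,stt,ce=cv2.connectedComponentsWithStats((w>0).astype(np.uint8)); i=1+np.argmax(stt[1:,4]); w=w*(l==i)
ys,xs=np.nonzero(w);p=onz(n,np.c_[xs,ys],.054)[:,:2];ww=w[ys,xs];c=(p*ww[:,None]).sum(0)/ww.sum();print(c,np.degrees(np.arctan2(*(c-ax)[::-1])))
from rig import ticket
print(ticket.sign_off())"
```

```text
t 18.9 pos [ 0.5343 -0.1725  0.2643] yaw 95.68585341138865 ydir [ 0.     -0.0001 -1.    ] F [ 0.0348 -0.1471 -0.3969] M [-0.0036 -0.0123 -0.0057] w 0.03029714230963007 q [-0.4361  0.3693  1.7426 -0.0001  1.0297 -2.1061]
[ 0.5807 -0.1674] 5.936940278660227
the job is handed in; nothing more can be done
None
```

The job is handed in at about 19 s of the 61 s allowed: the pulley is on the shaft, held by the gripper, and the turntable is parked in the catch. No verdict was reported.

**Shaft and catch:** I gripped the shaft square on its flat (measured opening 15.5 mm against 16 mm) and turned it about 78° clockwise. After release the camera showed the red line running to the roller. The line still read 5.9° at the end, against 5.8–5.9° just after parking, so the turntable stayed in the catch.

**Pulley:** I took it by the hub and lowered it over the shaft with no noticeable contact force. Forces stayed under about 2 N through the insertion.

**Final height:** The tool height puts the pulley's underside at about 70.3 mm. That sets the string groove at about 74.8 mm against the 74.5 mm target. It assumes the pulley did not slip in the grip. The screw head's place in the image fits this height, but only roughly.

**Screw direction:** This is the least certain check. The flat faces about 5.7°. My last reading of the screw, taken from the known shaft axis, was 6–8°. Two readings in the air relative to the pulley's rim came out lower, at about 2.5° and 4°. I take the screw to be within about 2–3° of square. A rim fit at the final pose failed because the pulley was seen against the bright turntable, so I ignored it.

I did not touch the beaker, brass mass or bottle.

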